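# Fetch the tack jar from behind the bottles

## Robot

A 7-joint arm with a two-finger parallel gripper is mounted at the origin on the work surface. World frame = base frame: x ahead of the robot, y to its left, z up, the work surface at z = 0. Lengths are in m, angles in rad, forces in N, time in s.
With the tool pointing down it reaches from about 0.425 to 0.875 m from the base axis. Payload 4.7 kg.
Tool frame: the origin (TCP) lies at the very end of the fingers, on their centre line; the grasp point (between the pads) lies 19 mm behind it (env.grip_depth is the distance from the TCP to the grasp point, in m); z points along the fingers, y is the line along which they close (so a half turn about z gives the same grasp; the last joint's range is limited). The gripper opens to 85 mm and grips with 20 to 120 N. Pads are 22 mm wide; open, the fingers measure 114 mm over their backs; the gripper's body (76 mm by 85 mm) begins 54 mm behind the grasp point. The pads swing forward as they close: fully open they stand 13 mm farther back than shut.
Start: joints at [1.189, 0.321, -0.07, 1.45, 0.023, 1.371, -0.057], TCP at [0.251, -0.6, 0.231] pointing down, gripper open.
Joint ranges: [-2.86, 2.86], [-0.3, 2.09], [-1.38, 1.24], [0.06, 2.45], [-1.56, 4.7], [0.09, 2.05], [-2.69, 2.69]. Speed limits (rad/s): [2.57, 2.57, 3.14, 3.14, 3.14, 3.14, 3.14].

## Interface

Orientations are given as a unit quaternion [w, x, y, z].
In Python, from workcell import env gives the robot as it stands.
- The arm moves only by the tool step_arm, never from a script. Its argument "commands" is text: rows parted by semicolons, each of 5 numbers parted by spaces: the gripper's target within -1 to 1 (shut at 1, half-way at 0, fully open at -1), then the shift along the world's x, y, z normalised to -1 to 1, where 1 is 0.3 m, then the turn about the world's z normalised to -1 to 1, where 1 is 2 pi rad. In form: fingers tx ty tz turn; .... A call has 1 to 10 rows; each row is the pose to reach, as a shift and turn from the pose commanded when the call began, turning the shorter way round; what a row does not reach only later rows make up. A row lasts 1/10 s, in which the tool goes at most 50 mm and 8.59 degrees, less where a joint would pass 70% of its speed; a pose out of reach is approached as far as the arm can. A call with a number of a shift or a turn outside -1 to 1 is refused whole. A call with a gripper value outside its range is refused whole. The fingers move at their own pace and stop on an object; "grip_force" is the grip in N (left out, the last holds). Time passes only in rows, so rows that repeat a pose let the fingers close. It gives the time, the measured TCP pose, the force, the opening and the grip force at its end, in the units of the state.
- env.get_state(): the state, without advancing time (a new reading comes with each control period).
- env.grab_frame(name): name is "scene" or "top" or "wrist"; returns the picture (400x640x3 uint8, red, green, blue); there is no depth.
- env.camera_info(name): a dict with "fx", "fy", "cx", "cy" (pixels), "k1" (the pictures are not rectified: a ray, as slopes to the right and down, at radius r is drawn at 1 + k1 r^2 times it, then the intrinsics apply), "R" (3x3) and "t" (3): a world point X has camera coordinates R X + t. Camera axes: x right, y down, z forward; pixel columns grow to the right and rows downward; lengths in m; the calibration is good to about 2 mm. A picture is of the moment at which its call begins: read the wrist's pose just before it. camera_info takes no time and is no camera call; for the wrist camera it gives the pose at the moment of the call.
- env.job_done(): hands the job in; it is judged then, once.
The state is a dict: "clock": time; "joint_pos": joint angles; "qvel": joint speeds; "joint_efforts": joint torques, N m; "tool_pos": TCP position; "orientation": TCP orientation; "wrist_force": force on the tool from outside, world axes, zero at the start; "ft_torque": the same for the moment, N m; "opening": finger opening in m; "gripper_force": force on a finger pad.
Only numpy, scipy, OpenCV 4.12 (cv2) and the standard library are available. Lean on these libraries where they do the work, as an engineer would, in place of code of your own. Each camera call takes 0.05 s, during which the arm holds its last target. There are 200 camera calls.

## Task

First move the red-capped bottle, the green-capped bottle and the blue can out of the rack and stand all three on the grey side board, leaving the jar of brass tacks where it is. Only when all three stand there, take the tack jar out and set it in the middle of the cork coaster; then put the three back in the rack, each centred on the pad of its own colour. Keep all four upright throughout.

Things in the scene. Friction and masses are not known exactly. Their poses are not given: they have to be found in the camera images.
- red_bottle: Brown glass varnish bottle with red label and red cap, standing upright, 120 mm tall. Round body of 48 mm diameter up to 66 mm, narrowing above; round straight red cap of 36 mm diameter from 85 to 120 mm above its foot, the place to grip from above. About 0.25 kg. Starts on the red pad. Origin: centre of the foot; z along its axis, up.
- green_bottle: White plastic glue bottle with green band and green cap, standing upright, 120 mm tall. Round body of 48 mm diameter up to 66 mm, narrowing above; round straight green cap of 32 mm diameter from 85 to 120 mm above its foot, the place to grip from above. About 0.25 kg. Starts on the green pad. Origin: centre of the foot; z along its axis, up.
- blue_can: Steel can with blue label and blue cap, standing upright, 120 mm tall. Round body of 48 mm diameter up to 66 mm, narrowing above; round straight blue cap of 40 mm diameter from 85 to 120 mm above its foot, the place to grip from above. About 0.25 kg. Starts on the blue pad. Origin: centre of the foot; z along its axis, up.
- tack_jar: Clear little jar of brass upholstery tacks with a yellow lid, 58 mm tall: body 44 mm diameter, lid 46 mm diameter from 44 to 58 mm above its foot. About 0.18 kg. It stands on the rack's floor near the back rail, crowded by the three taller bottles: the gripper can only get down to it when they are gone. Origin: centre of the foot; z up.
- red_pad: Fixed round red pad on the rack's floor, 58 mm diameter, 3 mm thick: the home of the red bottle, which covers its middle at the start. Origin: centre of its underside, so its top lies 3 mm above the origin. The three pads change places among themselves from start to start: one at the front middle of the rack, 55 mm in front of the tack jar, the others to either side, 64 mm off the rack's middle line and 32 mm farther back.
- green_pad: Fixed round green pad on the rack's floor, 58 mm diameter, 3 mm thick: the home of the green bottle, which covers its middle at the start. Origin: centre of its underside, so its top lies 3 mm above the origin. The three pads change places among themselves from start to start: one at the front middle of the rack, 55 mm in front of the tack jar, the others to either side, 64 mm off the rack's middle line and 32 mm farther back.
- blue_pad: Fixed round blue pad on the rack's floor, 58 mm diameter, 3 mm thick: the home of the blue can, which covers its middle at the start. Origin: centre of its underside, so its top lies 3 mm above the origin. The three pads change places among themselves from start to start: one at the front middle of the rack, 55 mm in front of the tack jar, the others to either side, 64 mm off the rack's middle line and 32 mm farther back.
- rack: Fixed low plywood rack, 160 mm deep (its x, pointing from the open front to the back rail) and 230 mm wide (its y). Floor top 10 mm above the table; back rail 12 mm thick, its top 70 mm above the table; side cheeks 10 mm thick, 30 mm high. A cork sanding block and a small tin, both lower than 35 mm above the table, lie in its front corners. Origin: centre of the underside, at table height.
- side_board: Fixed flat grey square board on the table beside the rack, 180 x 180 mm along its x and y, 12 mm thick, empty at the start; on the robot's left or right. Origin: centre of the underside.
- coaster: Fixed round cork coaster with a black rim on the table, 90 mm diameter, 8 mm thick, on the other side of the rack from the board. A screwdriver and a brush lie about 110 mm in front of and behind it. Origin: centre of the underside.

How it is judged:
On the way, in this order (a step that is already met when the one before it is completed fails the run):
1. all three bottles stand released on the side board, the tack jar still in its place (z of red_bottle in the frame of side_board between 0.007 and 0.018 m and angle between each of red_bottle, green_bottle, blue_can's own z axis and vertical below 0.12 rad and linear speed of each of red_bottle, green_bottle, blue_can below 0.03 m/s and x of red_bottle in the frame of side_board between -0.085 and 0.085 m and y of red_bottle in the frame of side_board between -0.085 and 0.085 m and z of green_bottle in the frame of side_board between 0.007 and 0.018 m and x of green_bottle in the frame of side_board between -0.085 and 0.085 m and y of green_bottle in the frame of side_board between -0.085 and 0.085 m and z of blue_can in the frame of side_board between 0.007 and 0.018 m and x of blue_can in the frame of side_board between -0.085 and 0.085 m and y of blue_can in the frame of side_board between -0.085 and 0.085 m and contact force between each of red_bottle, green_bottle, blue_can, tack_jar and the fingers below 0.5 N and distance of tack_jar from where it was at the start of the episode below 0.03 m), for 0.2 s.
2. the tack jar stands released on the coaster while all three bottles are still on the side board (z of red_bottle in the frame of side_board between 0.007 and 0.018 m and angle between each of red_bottle, green_bottle, blue_can, tack_jar's own z axis and vertical below 0.12 rad and linear speed of each of red_bottle, green_bottle, blue_can, tack_jar below 0.03 m/s and x of red_bottle in the frame of side_board between -0.085 and 0.085 m and y of red_bottle in the frame of side_board between -0.085 and 0.085 m and z of green_bottle in the frame of side_board between 0.007 and 0.018 m and x of green_bottle in the frame of side_board between -0.085 and 0.085 m and y of green_bottle in the frame of side_board between -0.085 and 0.085 m and z of blue_can in the frame of side_board between 0.007 and 0.018 m and x of blue_can in the frame of side_board between -0.085 and 0.085 m and y of blue_can in the frame of side_board between -0.085 and 0.085 m and z of tack_jar in the frame of coaster between 0.003 and 0.014 m and horizontal distance between tack_jar and coaster below 0.015 m and contact force between each of red_bottle, green_bottle, blue_can, tack_jar and the fingers below 0.5 N), for 0.2 s.
At the end, for the whole second after the job is handed in: The red bottle, green bottle and blue can each stand upright on the pad of their own colour, within 12 mm of its centre, and the tack jar stands upright on the coaster, within 15 mm of its centre; all released and at rest (z of red_bottle in the frame of red_pad between -0.002 and 0.009 m and angle between each of red_bottle, green_bottle, blue_can, tack_jar's own z axis and vertical below 0.12 rad and linear speed of each of red_bottle, green_bottle, blue_can, tack_jar below 0.03 m/s and horizontal distance between red_bottle and red_pad below 0.012 m and z of green_bottle in the frame of green_pad between -0.002 and 0.009 m and horizontal distance between green_bottle and green_pad below 0.012 m and z of blue_can in the frame of blue_pad between -0.002 and 0.009 m and horizontal distance between blue_can and blue_pad below 0.012 m and z of tack_jar in the frame of coaster between 0.003 and 0.014 m and horizontal distance between tack_jar and coaster below 0.015 m and contact force between each of red_bottle, green_bottle, blue_can, tack_jar and the fingers below 0.5 N and angular speed of each of red_bottle, green_bottle, blue_can, tack_jar below 0.3 rad/s); the robot touches nothing.
It fails at once if the red bottle is tipped over (more than about 35 degrees) (angle between red_bottle's own z axis and vertical above 0.6 rad).
It fails at once if the green bottle is tipped over (more than about 35 degrees) (angle between green_bottle's own z axis and vertical above 0.6 rad).
It fails at once if the blue can is tipped over (more than about 35 degrees) (angle between blue_can's own z axis and vertical above 0.6 rad).
It fails at once if the tack jar is tipped over (more than about 35 degrees) (angle between tack_jar's own z axis and vertical above 0.6 rad).
It also fails if it takes over 138 s, if anything falls off the work surface, if the arm or the gripper's body presses on something with over 40 N, if the wrist force passes 120 N, or if a joint passes its speed limit or range.

## Working session

There is one attempt and no reset: what is moved stays moved. The work goes in short steps, Python scripts to look and compute and a tool call to move; the robot and the scene stay as the last step left them, time stands still between calls to the robot, and variables do not carry over. Pictures are saved under pics/ and viewed, at most 14 in all, crops included, and the job is handed in when it is done.

Besides the shell and the picture viewer there is one more tool, called after "Request:" as name(argument=value, ...) on one line, values as JSON. step_arm: Moves the arm, as the interface text tells. Scaled input: -1 to 1 covers 0.3 m each way for a shift and 2 pi rad each way for a turn. Its arguments: {"type":"object","properties":{"commands":{"type":"string"},"grip_force":{"type":"number"}},"required":["commands"]}

```bash
mkdir -p pics; python3 - <<'E'
from workcell import env
import cv2
s=env.get_state();print(s)
for n in("scene","top"):
    im=env.grab_frame(n);cv2.imwrite(f"pics/{n}0.png",im[:,:,::-1]);print(n,env.camera_info(n))
E
```

```text
{'clock': 0.0, 'joint_pos': array([ 1.18905574,  0.32179715, -0.07007853,  1.4516892 ,  0.02260721,
        1.37081538, -0.05692011]), 'qvel': array([ 1.06663688e-04,  6.13944307e-04, -1.11567431e-03, -5.26989758e-05,
       -1.85199239e-05, -6.48892207e-04,  1.19074681e-03]), 'joint_efforts': array([ 6.11265241e-04, -4.93576884e+01, -3.81972743e-01, -3.14330864e+01,
        1.29781032e-02,  1.14481046e-02,  2.06816929e-05]), 'tool_pos': array([ 0.25036536, -0.59925103,  0.23023313]), 'orientation': array([-9.30035659e-04,  9.80476558e-01,  1.96633658e-01, -2.42464991e-04]), 'wrist_force': array([ 0.360623  , -0.55528525,  0.51954938]), 'ft_torque': array([-0.01726389,  0.0403852 ,  0.00415479]), 'gripper_force': 0.0, 'opening': 0.08510966302176669}
scene {'fx': 437.6480479819228, 'fy': 437.6480479819228, 'cx': 322.25952377673684, 'cy': 202.1613443191018, 'k1': 0.013452255709935176, 'R': array([[-8.76572485e-01,  4.81269614e-01, -4.87337452e-04],
       [ 3.43890034e-01,  6.25643690e-01, -7.00221121e-01],
       [-3.36690249e-01, -6.13962158e-01, -7.13925867e-01]]), 't': array([ 0.49501127, -0.15122517,  1.19937183])}
top {'fx': 450.58847683297984, 'fy': 450.58847683297984, 'cx': 319.86148037239997, 'cy': 198.20001831639615, 'k1': -0.00014130050747282274, 'R': array([[ 0.01326488, -0.99982135,  0.01346534],
       [-0.99259697, -0.01479258, -0.12055056],
       [ 0.12072821, -0.01176657, -0.99261586]]), 't': array([0.00624943, 0.57161642, 0.93381665])}
```

View pics/scene0.png

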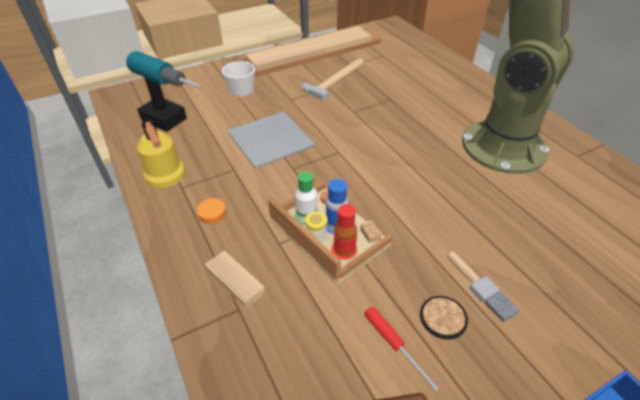

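View pics/top0.png

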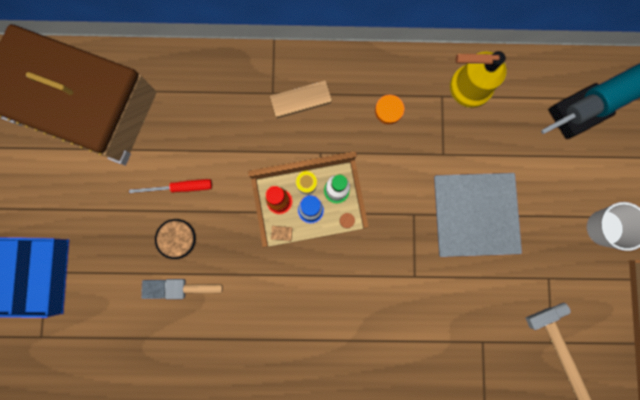

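The scene view shows the rack at (330,225), board at (270,138) and coaster at (444,316). In the top view, red is at (278,198), blue at (311,207), green at (338,185) and the jar at (306,181). The board is at (478,215) on the robot's right, and the coaster at (175,238) on its left.

```bash
cat > h.py <<'E'
from workcell import env
import numpy as np, cv2
def ray(px,z,c):
    "pixels (n,2) -> world xy on plane z"
    K=np.array([[c['fx'],0,c['cx']],[0,c['fy'],c['cy']],[0,0,1]])
    p=cv2.undistortPoints(np.asarray(px,float).reshape(-1,1,2),K,np.array([c['k1'],0,0,0.]))[:,0]
    d=np.c_[p,np.ones(len(p))]@c['R']; o=-c['R'].T@c['t']
    return (o+d*((z-o[2])/d[:,2])[:,None])[:,:2]
def proj(X,c):
    q=np.asarray(X,float).reshape(-1,3)@c['R'].T+c['t'];p=q[:,:2]/q[:,2:]
    p=p*(1+c['k1']*(p**2).sum(1,keepdims=True))
    return p*[c['fx'],c['fy']]+[c['cx'],c['cy']]
H={'red':(174,6),'green':(50,75),'blue':(105,118),'yellow':(22,34)}
def mask(im,col,smin=150,vmin=60):
    h,s,v=cv2.split(cv2.cvtColor(im,cv2.COLOR_RGB2HSV));a,b=H[col]
    k=((h>=a)&(h<=b)) if a<b else ((h>=a)|(h<=b))
    return (k&(s>=smin)&(v>=vmin)).astype(np.uint8)
def blobs(m,amin=20):
    cs,_=cv2.findContours(m,cv2.RETR_EXTERNAL,cv2.CHAIN_APPROX_NONE)
    return [c for c in sorted(cs,key=cv2.contourArea,reverse=True) if cv2.contourArea(c)>=amin]
def circ(pts):
    "algebraic circle fit"
    A=np.c_[2*pts,np.ones(len(pts))];s=np.linalg.lstsq(A,(pts**2).sum(1),rcond=None)[0]
    return s[:2],np.sqrt(s[2]+s[:2]@s[:2])
E
python3 - <<'E'
from h import *
im=cv2.imread('pics/top0.png')
cv2.imwrite('pics/c1.png',cv2.resize(im[145:255,240:375],None,fx=5,fy=5,interpolation=cv2.INTER_CUBIC))
c=env.camera_info('top');rgb=im[:,:,::-1].copy()
print('cam',-c['R'].T@c['t'])
hsv=cv2.cvtColor(rgb,cv2.COLOR_RGB2HSV)
# coaster black rim
m=(hsv[:,:,2]<45).astype(np.uint8);m[:200]=0;m[280:]=0;m[:,:140]=0;m[:,210:]=0
b=blobs(m)[0];p=ray(b[:,0],.008,c);print('coaster',circ(p))
# board: grey
m=((hsv[:,:,1]<70)&(hsv[:,:,2]>60)).astype(np.uint8);m[:,:410]=0;m[:,540:]=0;m[:150]=0;m[280:]=0
b=blobs(m)[0];r=cv2.minAreaRect(ray(b[:,0],.012,c).astype(np.float32));print('board',r)
m=mask(rgb,'yellow');m[:140]=0;m[260:]=0;m[:,:240]=0;m[:,370:]=0
b=blobs(m)[0];p=ray(b[:,0],.068,c);print('jar',circ(p))
for k in('red','green','blue'):
    m=mask(rgb,k);m[:140]=0;m[260:]=0;m[:,:240]=0;m[:,370:]=0
    for b in blobs(m)[:3]:print(k,cv2.boundingRect(b),cv2.contourArea(b))
E
```

```text
cam [0.45456382 0.02569181 0.99574575]Traceback (most recent call last):
  File "<stdin>", line 9, in <module>
IndexError: list index out of range
```

View pics/c1.png

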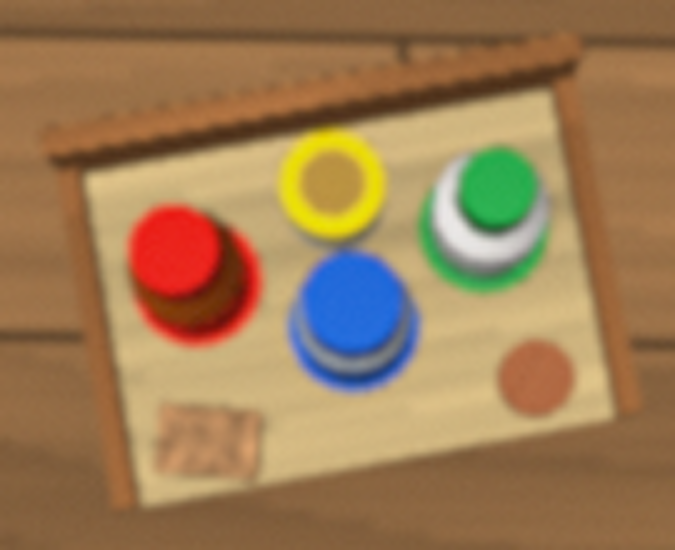

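The crop shows cap-top circles at about (175,250) red, (352,302) blue and (498,188) green. The jar lid is at (332,184). The rack is yawed by about +11°, with blue at the front middle.

```bash
python3 - <<'E'
from h import *
im=cv2.imread('pics/top0.png');c=env.camera_info('top');rgb=im[:,:,::-1].copy()
hsv=cv2.cvtColor(rgb,cv2.COLOR_RGB2HSV);V=hsv[:,:,2]
print('V coaster region',V[200:280,140:210].min())
m=(V<70).astype(np.uint8);m[:205]=0;m[270:]=0;m[:,:145]=0;m[:,205:]=0
b=blobs(m);p=ray(b[0][:,0],.008,c);print('coaster',circ(p),cv2.boundingRect(b[0]))
m=((hsv[:,:,1]<75)&(V>60)).astype(np.uint8);m[:,:410]=0;m[:,540:]=0;m[:150]=0;m[280:]=0
r=cv2.minAreaRect(ray(blobs(m)[0][:,0],.012,c).astype(np.float32));print('board',r)
def crop(m):
    n=np.zeros_like(m);n[140:260,240:370]=m[140:260,240:370];return n
J=circ(ray(blobs(crop(mask(rgb,'yellow')))[0][:,0],.068,c));print('jar',J)
for k,v in(('red',(274.7,194.7)),('blue',(310.1,205.1)),('green',(339.3,182.3))):
    print(k,'eye',ray([v],.133,c)[0],hsv[int(v[1]),int(v[0])])
    e=np.median(hsv[int(v[1])-2:int(v[1])+3,int(v[0])-2:int(v[0])+3].reshape(-1,3),0)
    m=crop((np.abs(hsv.astype(int)-e)<[6,40,22]).all(2).astype(np.uint8))
    b=cv2.convexHull(blobs(m)[0]);print('  hull',circ(ray(b[:,0],.133,c)))
E
```

```text
V coaster region 28
coaster (array([0.48161655, 0.32806981]), np.float64(0.0429464821561459)) (155, 219, 41, 40)
board ((0.5446609854698181, -0.3325100243091583), (0.18096446990966797, 0.18259772658348083), 2.669370651245117)
jar (array([0.60288721, 0.04415761]), np.float64(0.022146681995595288))
red eye [0.56499626 0.10263149] [  1 225 235]
  hull (array([0.56580736, 0.10394752]), np.float64(0.016117578591756734))
blue eye [0.54583885 0.03407586] [109 211 219]
  hull (array([0.54597235, 0.03428616]), np.float64(0.017532999096639676))
green eye [ 0.59110217 -0.0218022 ] [ 68 195 174]
  hull (array([ 0.59171639, -0.02147934]), np.float64(0.01328699746826379))
```

Request:
step_arm(commands="-1 0.5667 0.9667 0.0667 0.1088;-1 0.5667 0.9667 0.0667 0.1088;-1 0.5667 0.9667 0.0667 0.1088;-1 0.5667 0.9667 0.0667 0.1088;-1 0.5667 0.9667 0.0667 0.1088;-1 0.5667 0.9667 0.0667 0.1088;-1 0.5667 0.9667 0.0667 0.1088;-1 0.5667 0.9667 0.0667 0.1088;-1 0.5667 0.9667 0.0667 0.1088;-1 0.5667 0.9667 0.0667 0.1088", grip_force=40)

```text
clock: 1.1
tool_pos: [0.4195, -0.311, 0.2509]
orientation: [-0.0, 0.858, 0.513, -0.0]
wrist_force: [-0.9, -0.3, 0.4]
opening: 0.0853
gripper_force: 0.0
```

Request:
step_arm(commands="-1 0.5733 0.965 0 0.1088;-1 0.5733 0.965 0 0.1088;-1 0.5733 0.965 0 0.1088;-1 0.5733 0.965 0 0.1088;-1 0.5733 0.965 0 0.1088;-1 0.5733 0.965 0 0.1088;-1 0.5733 0.965 0 0.1088;-1 0.5733 0.965 0 0.1088;-1 0.5733 0.965 0 0.1088;-1 0.5733 0.965 0 0.1088")

```text
clock: 2.1
tool_pos: [0.5922, -0.0232, 0.2508]
orientation: [-0.0, 0.637, 0.77, -0.001]
wrist_force: [-0.7, -0.1, -0.1]
opening: 0.085
gripper_force: 0.0
```

```bash
python3 - <<'E'
from h import *
im=env.grab_frame('wrist');cv2.imwrite('pics/w1.png',im[:,:,::-1])
c=env.camera_info('wrist');print(c, -c['R'].T@c['t'],env.get_state()['tool_pos'])
for k,v in dict(g=(.5915,-.0215,.133),b=(.546,.0343,.133),r=(.5655,.1035,.133),j=(.603,.044,.068)).items():print(k,proj(v,c))
E
```

```text
{'fx': 342.9799568002489, 'fy': 342.9799568002489, 'cx': 319.60631435016575, 'cy': 198.083875265685, 'k1': -0.02180022416685895, 'R': array([[ 9.82175817e-01,  1.87964059e-01,  4.20126622e-04],
       [ 1.78279372e-01, -9.32273617e-01,  3.14773521e-01],
       [ 5.95577815e-02, -3.09088040e-01, -9.49166716e-01]]), 't': array([-0.57857721, -0.17430061,  0.356607  ])} [0.57810002 0.05647882 0.39358779] [ 0.5921965  -0.02324681  0.25098331]
g [[317.58359987 189.34124865]]
b [[271.02436073 107.08007161]]
r [[314.25244848   9.99798641]]
j [[343.53730459 103.97348841]]
```

View pics/w1.png

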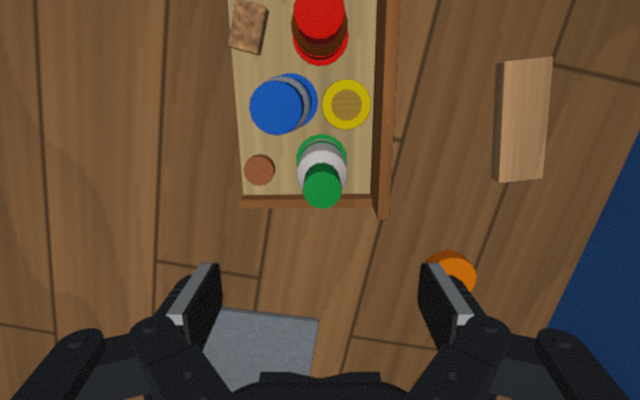

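The wrist view shows green cap at (322,186), blue at (276,107), red at (320,17) and jar at (346,104). I'll fit circles to these.

```bash
python3 - <<'E'
from h import *
im=cv2.imread('pics/w1.png')[:,:,::-1].copy();c=env.camera_info('wrist')
hsv=cv2.cvtColor(im,cv2.COLOR_RGB2HSV)
for k,v,z in(('red',(320,14),.133),('blue',(276,107),.133),('green',(322,186),.133)):
    e=np.median(hsv[v[1]-3:v[1]+4,v[0]-3:v[0]+4].reshape(-1,3),0)
    m=(np.abs(hsv.astype(int)-e)<[6,40,22]).all(2).astype(np.uint8);m[220:]=0
    b=cv2.convexHull(blobs(m)[0])[:,0];b=b[b[:,1]>1];print(k,circ(ray(b,z,c)))
m=mask(im,'yellow');m[150:]=0;print('jar',circ(ray(blobs(m)[0][:,0],.068,c)))
E
```

```text
red (array([0.56843427, 0.10376362]), np.float64(0.016989746834336635))
blue (array([0.5491639 , 0.03440219]), np.float64(0.01874667249302688))
green (array([ 0.59481328, -0.02113247]), np.float64(0.014773284708168851))
jar (array([0.60516224, 0.04399794]), np.float64(0.022231695109913234))
```

Request:
step_arm(commands="-1 0 0 -0.15 0;-1 0 0 -0.3 0;-1 0 0 -0.4 0;-1 0 0 -0.47 0;-1 0 0 -0.52 0;-1 0 0 -0.52 0;-1 0 0 -0.52 0;1 0 0 -0.52 0;1 0 0 -0.52 0;1 0 0 -0.52 0")

```text
clock: 3.15
tool_pos: [0.5932, -0.0203, 0.0963]
orientation: [0.001, 0.636, 0.772, 0.0]
wrist_force: [-0.6, -0.3, 0.2]
opening: 0.044
gripper_force: 0.0
```

Request:
step_arm(commands="1 0 0 0 0;1 0 0 0 0;1 0 0 0 0;1 0 0 0 0;1 0 0 0 0;1 0 0 0 0;1 0 0 0 0;1 0 0 0 0")

```text
clock: 3.95
tool_pos: [0.5932, -0.0203, 0.0961]
orientation: [0.001, 0.636, 0.772, 0.0]
wrist_force: [0.8, 0.2, 5.5]
opening: 0.0311
gripper_force: 39.9
```

Request:
step_arm(commands="1 0 0 0.06 0;1 0 0 0.16 0;1 0 0 0.28 0;1 0 0 0.4 0;1 0 0 0.5 0;1 0 -0.06 0.5 0;1 0 -0.16 0.5 0;1 0 -0.28 0.5 0;1 0.01 -0.4 0.5 0;1 0.02 -0.52 0.5 0")

```text
clock: 4.95
tool_pos: [0.5977, -0.1775, 0.244]
orientation: [-0.001, 0.636, 0.772, -0.001]
wrist_force: [0.5, 0.9, -2.1]
opening: 0.0313
gripper_force: 40.3
```

Request:
step_arm(commands="1 0.003 -0.12 0 0;1 0.003 -0.24 0 0;1 0.003 -0.35 0 0;1 0.003 -0.43 0 0;1 0.003 -0.48 0 0;1 0.003 -0.48 0 0;1 0.003 -0.48 -0.08 0;1 0.003 -0.48 -0.2 0;1 0.003 -0.48 -0.32 0;1 0.003 -0.48 -0.4 0")

```text
clock: 5.95
tool_pos: [0.5987, -0.3168, 0.1224]
orientation: [-0.002, 0.635, 0.773, 0.0]
wrist_force: [-1.2, -0.7, -1.8]
opening: 0.0311
gripper_force: 40.2
```

```bash
python3 - <<'E'
from h import *
s=env.get_state();print(s['tool_pos'],s['opening'],s['gripper_force'])
im=env.grab_frame('top');cv2.imwrite('pics/t2.png',cv2.resize(im[130:290,230:550,::-1],None,fx=2.5,fy=2.5,interpolation=cv2.INTER_CUBIC))
E
```

```text
[ 0.59867652 -0.31678347  0.12235063] 0.031088625487327628 40.192891359329224
```

View pics/t2.png

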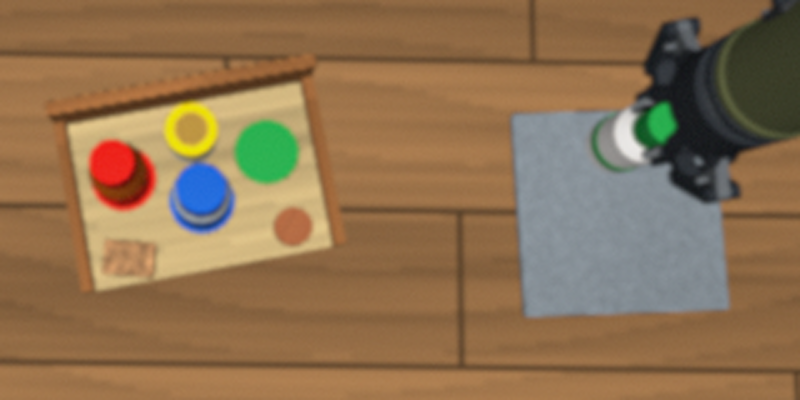

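The green bottle hangs upright over the board, with its foot at about (617,142) in the crop. The green pad is uncovered at (267,152).

Request:
step_arm(commands="1 0 0 -0.04 0;1 0 0 -0.07 0;1 0 0 -0.08 0;1 0 0 -0.08 0;1 0 0 -0.08 0")

```text
clock: 6.5
tool_pos: [0.6001, -0.3205, 0.1024]
orientation: [0.001, 0.636, 0.772, 0.0]
wrist_force: [0.1, -0.5, -2.6]
opening: 0.0312
gripper_force: 40.3
```

Request:
step_arm(commands="1 0 0 -0.01 0;1 0 0 -0.018 0;1 0 0 -0.023 0;1 0 0 -0.023 0;1 0 0 -0.023 0")

```text
clock: 7.0
tool_pos: [0.5996, -0.3204, 0.0951]
orientation: [0.0, 0.636, 0.772, -0.0]
wrist_force: [-1.3, 1.3, 2.5]
opening: 0.0311
gripper_force: 40.6
```

Request:
step_arm(commands="-1 0 0 0 0;-1 0 0 0 0;-1 0 0 0 0;-1 0 0 0.1 0;-1 0 0 0.25 0;-1 0 0 0.4 0;-1 0 0 0.517 0;-1 0 0.16 0.517 0;-1 0 0.33 0.517 0;-1 0 0.5 0.517 0")

```text
clock: 8.0
tool_pos: [0.5995, -0.1708, 0.2499]
orientation: [0.0, 0.636, 0.771, 0.0]
wrist_force: [1.5, 0.2, -0.2]
opening: 0.0854
gripper_force: 0.0
```

Request:
step_arm(commands="-1 -0.175 0.683 0 0;-1 -0.175 0.683 0 0;-1 -0.175 0.683 0 0;-1 -0.175 0.683 0 0;-1 -0.175 0.683 0 0;-1 -0.175 0.683 0 0;-1 -0.175 0.683 -0.1 0;-1 -0.175 0.683 -0.25 0;-1 -0.175 0.683 -0.35 0;-1 -0.175 0.683 -0.35 0")

```text
clock: 9.0
tool_pos: [0.5441, 0.0296, 0.1399]
orientation: [-0.003, 0.637, 0.771, -0.003]
wrist_force: [0.2, -0.8, -0.0]
opening: 0.0851
gripper_force: 0.0
```

```bash
python3 - <<'E'
from h import *
s=env.get_state();print(s['tool_pos'],s['opening'],s['gripper_force'])
im=env.grab_frame('top');c=env.camera_info('top')
cv2.imwrite('pics/t3.png',im[:,:,::-1])
m=mask(im,'green',100);
for b in blobs(m)[:3]:print(cv2.boundingRect(b),ray([b[:,0].mean(0)],.013,c),ray([b[:,0].mean(0)],.132,c))
E
```

```text
[0.54410144 0.0296141  0.1399356 ] 0.08505582967043016 0.0
(481, 174, 20, 16) [[ 0.61651408 -0.36394125]] [[ 0.59690364 -0.31676085]]
```

Request:
step_arm(commands="-1 0.006 0 0 0;-1 0.006 0 -0.1 0;-1 0.006 0 -0.165 0;-1 0.006 0 -0.165 0;-1 0.006 0 -0.165 0;1 0.006 0 -0.165 0;1 0.006 0 -0.165 0;1 0.006 0 -0.165 0;1 0.006 0 -0.165 0;1 0.006 0 -0.165 0")

```text
clock: 10.05
tool_pos: [0.5492, 0.0326, 0.0961]
orientation: [0.001, 0.636, 0.772, 0.0]
wrist_force: [-1.6, 0.0, 6.3]
opening: 0.0391
gripper_force: 39.7
```

Request:
step_arm(commands="1 0 0 0 0;1 0 0 0 0;1 0 0 0 0;1 0 0 0.06 0;1 0 0 0.16 0;1 0 0 0.28 0;1 0 0 0.4 0;1 0 0 0.5 0;1 0 0 0.5 0;1 0 0 0.5 0")

```text
clock: 11.05
tool_pos: [0.5485, 0.0325, 0.2444]
orientation: [-0.0, 0.636, 0.772, -0.0]
wrist_force: [-0.4, 0.4, -3.3]
opening: 0.039
gripper_force: 41.3
```

Request:
step_arm(commands="1 -0.02 -0.04 0 0;1 -0.05 -0.14 0 0;1 -0.08 -0.26 0 0;1 -0.1 -0.38 0 0;1 -0.12 -0.5 0 0;1 -0.14 -0.62 0 0;1 -0.16 -0.74 0 0;1 -0.163 -0.84 0 0;1 -0.163 -0.9 0 0;1 -0.163 -0.92 0 0")

```text
clock: 12.05
tool_pos: [0.4986, -0.2451, 0.2428]
orientation: [-0.002, 0.637, 0.771, -0.0]
wrist_force: [-0.2, -0.4, -2.3]
opening: 0.039
gripper_force: 41.1
```

Request:
step_arm(commands="1 0 -0.1 0 0;1 0 -0.2 0 0;1 0 -0.29 0 0;1 0 -0.35 0 0;1 0 -0.452 -0.08 0;1 0 -0.452 -0.2 0;1 0 -0.452 -0.32 0;1 0 -0.452 -0.42 0;1 0 -0.452 -0.46 0;1 0 -0.452 -0.46 0")

```text
clock: 13.05
tool_pos: [0.4993, -0.3769, 0.1049]
orientation: [-0.002, 0.635, 0.772, 0.0]
wrist_force: [-0.2, -0.7, -2.3]
opening: 0.0388
gripper_force: 41.1
```

Request:
step_arm(commands="1 0 0 0 0;1 0 0 0 0;1 0 0 -0.015 0;1 0 0 -0.03 0;1 0 0 -0.04 0;1 0 0 -0.04 0;1 0 0 -0.04 0")

```text
clock: 13.75
tool_pos: [0.4999, -0.3792, 0.0952]
orientation: [0.0, 0.636, 0.772, -0.0]
wrist_force: [-0.8, -0.4, -0.6]
opening: 0.0389
gripper_force: 41.4
```

Request:
step_arm(commands="1 0 0 -0.002 0;-1 0 0 -0.002 0;-1 0 0 -0.002 0;-1 0 0 -0.002 0;-1 0 0 0.1 0;-1 0 0 0.25 0;-1 0 0 0.4 0;-1 0 0 0.517 0;-1 0 0.1 0.517 0;-1 0 0.26 0.517 0")

```text
clock: 14.75
tool_pos: [0.4997, -0.3039, 0.2514]
orientation: [0.002, 0.638, 0.77, -0.0]
wrist_force: [-0.0, 0.9, -0.7]
opening: 0.0856
gripper_force: 0.0
```

Request:
step_arm(commands="-1 0.15 0.95 0 0;-1 0.15 0.95 0 0;-1 0.15 0.95 0 0;-1 0.15 0.95 0 0;-1 0.15 0.95 0 0;-1 0.15 0.95 0 0;-1 0.15 0.95 0 0;-1 0.15 0.95 0 0")

```text
clock: 15.55
tool_pos: [0.5449, -0.015, 0.2503]
orientation: [0.0, 0.635, 0.773, -0.0]
wrist_force: [-0.0, -0.6, 0.0]
opening: 0.0855
gripper_force: 0.0
```

Request:
step_arm(commands="-1 0.078 0.4 0 0;-1 0.078 0.4 0 0;-1 0.078 0.4 0 0;-1 0.078 0.4 0 0;-1 0.078 0.4 -0.15 0;-1 0.078 0.4 -0.3 0;-1 0.078 0.4 -0.42 0;-1 0.078 0.4 -0.515 0;-1 0.078 0.4 -0.515 0;-1 0.078 0.4 -0.515 0")

```text
clock: 16.55
tool_pos: [0.5687, 0.1018, 0.0959]
orientation: [0.0, 0.637, 0.771, -0.0]
wrist_force: [0.4, 0.0, 1.2]
opening: 0.0854
gripper_force: 0.0
```

Request:
step_arm(commands="1 0 0 0 0;1 0 0 0 0;1 0 0 0 0;1 0 0 0 0;1 0 0 0 0;1 0 0 0 0;1 0 0 0 0;1 0 0 0 0")

```text
clock: 17.35
tool_pos: [0.5687, 0.1041, 0.0969]
orientation: [0.001, 0.636, 0.772, 0.0]
wrist_force: [-2.2, -1.2, 6.5]
opening: 0.0353
gripper_force: 39.4
```

Request:
step_arm(commands="1 0 0 0.06 0;1 0 0 0.16 0;1 0 0 0.28 0;1 0 0 0.4 0;1 0 0 0.5 0;1 0 -0.04 0.5 0;1 0 -0.14 0.5 0;1 0 -0.26 0.5 0;1 0 -0.38 0.5 0;1 0 -0.5 0.5 0")

```text
clock: 18.35
tool_pos: [0.567, -0.0483, 0.2435]
orientation: [-0.001, 0.636, 0.772, -0.001]
wrist_force: [-0.3, 0.6, -2.8]
opening: 0.0351
gripper_force: 40.8
```

Request:
step_arm(commands="1 -0.04 -0.12 0 0;1 -0.08 -0.24 0 0;1 -0.12 -0.36 0 0;1 -0.16 -0.48 0 0;1 -0.2 -0.6 0 0;1 -0.23 -0.7 0 0;1 -0.245 -0.76 0 0;1 -0.245 -0.78 0 0;1 -0.245 -0.78 0 0;1 -0.245 -0.78 -0.06 0")

```text
clock: 19.35
tool_pos: [0.4967, -0.2789, 0.2291]
orientation: [0.002, 0.635, 0.772, 0.001]
wrist_force: [1.0, 0.2, -3.1]
opening: 0.0352
gripper_force: 40.9
```

Request:
step_arm(commands="1 0 0 -0.12 0;1 0 0 -0.24 0;1 0 0 -0.34 0;1 0 0 -0.4 0;1 0 0 -0.4 0;1 0 0 -0.4 0;1 0 0 -0.4 0")

```text
clock: 20.05
tool_pos: [0.4962, -0.2797, 0.1093]
orientation: [0.001, 0.636, 0.772, 0.0]
wrist_force: [0.9, -0.8, -3.2]
opening: 0.0351
gripper_force: 40.7
```

Request:
step_arm(commands="1 0 0 -0.02 0;1 0 0 -0.038 0;1 0 0 -0.046 0;1 0 0 -0.046 0;1 0 0 -0.046 0")

```text
clock: 20.55
tool_pos: [0.4948, -0.2806, 0.0957]
orientation: [0.0, 0.636, 0.772, -0.0]
wrist_force: [-3.0, 0.2, 8.3]
opening: 0.0349
gripper_force: 41.8
```

Request:
step_arm(commands="-1 0 0 0 0;-1 0 0 0 0;-1 0 0 0 0;-1 0 0 0.1 0;-1 0 0 0.25 0;-1 0 0 0.4 0;-1 0 0 0.517 0;-1 0.1 0.1 0.517 0.02;-1 0.2 0.26 0.517 0.04;-1 0.2 0.42 0.517 0.06")

```text
clock: 21.55
tool_pos: [0.5567, -0.1571, 0.2488]
orientation: [0.001, 0.479, 0.878, 0.001]
wrist_force: [1.4, 1.1, 0.1]
opening: 0.0853
gripper_force: 0.0
```

Request:
step_arm(commands="-1 0.13 0.5 0 0.19;-1 0.13 0.5 0 0.19;-1 0.13 0.5 0 0.19;-1 0.13 0.5 0 0.19;-1 0.13 0.5 0 0.19;-1 0.13 0.5 0 0.19;-1 0.13 0.5 0 0.19;-1 0.13 0.5 0 0.19;-1 0.13 0.5 0 0.19;-1 0.13 0.5 0 0.19")

```text
clock: 22.55
tool_pos: [0.5935, -0.0078, 0.2488]
orientation: [-0.0, -0.094, 0.996, 0.0]
wrist_force: [0.1, -0.0, 0.3]
opening: 0.0856
gripper_force: 0.0
```

```bash
python3 - <<'E'
from h import *
s=env.get_state();print(s['tool_pos'],s['orientation'],s['joint_pos'][6])
im=env.grab_frame('top');cv2.imwrite('pics/t4.png',cv2.resize(im[130:290,230:550,::-1],None,fx=2.5,fy=2.5,interpolation=cv2.INTER_CUBIC))
c=env.camera_info('wrist');w=env.grab_frame('wrist');cv2.imwrite('pics/w2.png',w[:,:,::-1]);np.save('w2.npy',c,allow_pickle=True)
for k,z in(('yellow',.068),('red',.013),('green',.013),('blue',.013)):
    for b in blobs(mask(w,k,120),200)[:3]:print('w',k,cv2.boundingRect(b),*circ(ray(cv2.convexHull(b)[:,0],z,c)))
E
```

```text
[ 0.59354962 -0.00777032  0.24881091] [-4.38374595e-05 -9.42162799e-02  9.95551739e-01  1.58108844e-04] 1.5644869194433975
w yellow (0, 260, 86, 115) [ 0.83598481 -0.29763591] 0.0805949623724247
w yellow (345, 167, 47, 47) [0.60426082 0.0430268 ] 0.023634017617426645
w red (396, 132, 51, 50) [0.56930868 0.10317619] 0.028159960421281605
w red (529, 201, 84, 25) [0.60233003 0.29970621] 0.04397969124651418
w red (28, 0, 56, 40) [ 0.49817062 -0.29939327] 0.02895584682291411
w green (282, 133, 50, 50) [ 0.59473565 -0.02195845] 0.028016777781134754
w green (14, 92, 32, 47) [ 0.6062822  -0.33678334] 0.024706952059163345
w blue (339, 102, 52, 52) [0.55067688 0.03416247] 0.02793498184677651
w blue (0, 352, 47, 36) [ 0.96398473 -0.37574398] 0.04487145238676411
```

View pics/t4.png

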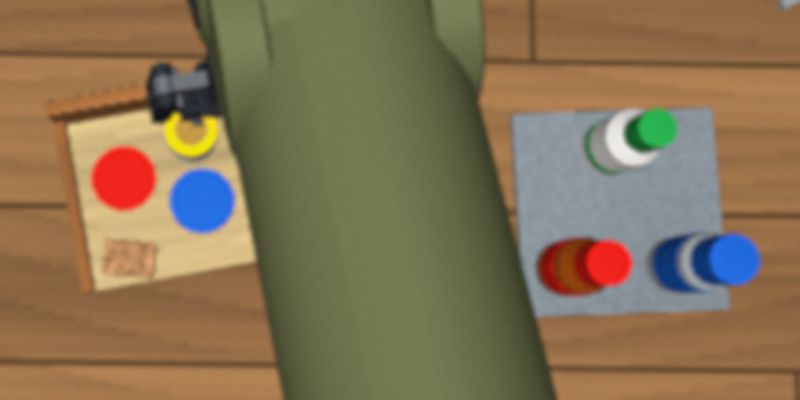

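View pics/w2.png

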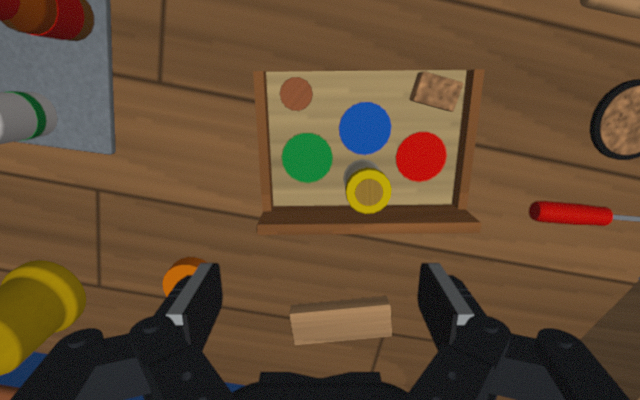

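All three bottles stand on the board and the pads are clear. In the wrist view the pads are at (422,157) red, (307,157) green and (365,128) blue, and the jar lid is at (369,190).

Request:
step_arm(commands="-1 0.035 0.16 0 0;-1 0.035 0.16 -0.15 0;-1 0.035 0.16 -0.3 0;-1 0.035 0.16 -0.4 0;-1 0.035 0.16 -0.4 0;-1 0.035 0.16 -0.4 0;-1 0.035 0.16 -0.4 0")

```text
clock: 23.35
tool_pos: [0.6056, 0.0407, 0.1314]
orientation: [0.002, -0.096, 0.995, -0.0]
wrist_force: [0.1, 0.1, -0.1]
opening: 0.0856
gripper_force: 0.0
```

Request:
step_arm(commands="-1 -0.003 0.01 -0.1 0;-1 -0.003 0.01 -0.2 0;-1 -0.003 0.01 -0.27 0;-1 -0.003 0.01 -0.305 0;-1 -0.003 0.01 -0.305 0;-1 -0.003 0.01 -0.305 0")

```text
clock: 23.95
tool_pos: [0.6045, 0.0435, 0.0392]
orientation: [0.001, -0.096, 0.995, -0.0]
wrist_force: [-0.7, 0.0, -0.1]
opening: 0.0851
gripper_force: 0.0
```

Request:
step_arm(commands="1 0 0 0 0;1 0 0 0 0;1 0 0 0 0;1 0 0 0 0;1 0 0 0 0;1 0 0 0 0;1 0 0 0 0;1 0 0 0 0")

```text
clock: 24.75
tool_pos: [0.6037, 0.0434, 0.0385]
orientation: [0.001, -0.096, 0.995, -0.0]
wrist_force: [-1.6, -0.3, 6.0]
opening: 0.0446
gripper_force: 40.3
```

Request:
step_arm(commands="1 0 0 0.04 0;1 0 0 0.12 0;1 0 0 0.24 0;1 0 0 0.36 0;1 0 0 0.45 0;1 0 0 0.5 0;1 0 0 0.5 0;1 0 0 0.5 0")

```text
clock: 25.55
tool_pos: [0.6024, 0.0431, 0.1862]
orientation: [-0.001, -0.096, 0.995, -0.0]
wrist_force: [-0.6, -0.2, -2.3]
opening: 0.0448
gripper_force: 41.3
```

```bash
python3 - <<'E'
from h import *
s=env.get_state();print(s['tool_pos'],s['opening'])
im=env.grab_frame('scene');cv2.imwrite('pics/s5.png',im[:,:,::-1]);c=env.camera_info('scene')
m=(cv2.cvtColor(im,cv2.COLOR_RGB2HSV)[:,:,2]<70).astype(np.uint8);m[:280]=0;m[350:]=0;m[:,:410]=0;m[:,475:]=0
b=blobs(m)[0];print('coaster scene',cv2.boundingRect(b),circ(ray(b[:,0],.008,c)))
for k in('red','blue','green'):
    for b in blobs(mask(im,k,110))[:3]:print(k,cv2.boundingRect(b),circ(ray(cv2.convexHull(b)[:,0],.013,c)))
c=np.load('w2.npy',allow_pickle=True).item();w=cv2.imread('pics/w2.png')
m=(w.max(2)<60).astype(np.uint8);m[:70]=0;m[170:]=0;m[:,:580]=0
b=blobs(m)[0][:,0];b=b[b[:,0]<636];print('coaster wrist',circ(ray(b,.008,c)))
E
```

```text
[0.60240823 0.04305835 0.18624723] 0.04482172688789409
coaster scene (421, 310, 45, 29) (array([0.48523528, 0.32950579]), np.float64(0.04107256820792295))
red (365, 307, 39, 44) (array([0.59788308, 0.29505097]), np.float64(0.041264743230397256))
red (331, 239, 26, 21) (array([0.56840375, 0.10288115]), np.float64(0.02712783422182356))
red (286, 100, 8, 18) (array([ 0.43754293, -0.43074621]), np.float64(0.0393000079536971))
blue (0, 62, 68, 338) (array([ 2.6891238 , -0.43797548]), np.float64(1.6208848792503892))
blue (586, 371, 54, 29) (array([0.32941793, 0.57186081]), np.float64(0.04334934398130062))
blue (324, 216, 23, 17) (array([0.54979294, 0.0334992 ]), np.float64(0.025681938019051213))
green (296, 208, 22, 16) (array([ 0.59362059, -0.02301954]), np.float64(0.024209337661793735))
green (243, 105, 12, 15) (array([ 0.55487651, -0.4749998 ]), np.float64(0.03205701846291588))
coaster wrist (array([0.48548153, 0.32342051]), np.float64(0.04055783171941289))
```

Request:
step_arm(commands="1 -0.03 0.06 0 0;1 -0.07 0.16 0 0;1 -0.12 0.28 0 0;1 -0.17 0.4 0 0;1 -0.22 0.52 0 0;1 -0.27 0.64 0 0;1 -0.32 0.76 0 0;1 -0.36 0.86 0 0;1 -0.39 0.92 0 0;1 -0.4 0.948 0 0")

```text
clock: 26.6
tool_pos: [0.4797, 0.3307, 0.1863]
orientation: [-0.001, -0.099, 0.995, 0.0]
wrist_force: [-0.6, 0.4, -1.6]
opening: 0.0448
gripper_force: 41.4
```

Request:
step_arm(commands="1 0 0 0 0;1 0 0 0 0;1 0 0 -0.08 0;1 0 0 -0.2 0;1 0 0 -0.32 0;1 0 0 -0.4 0;1 0 0 -0.4 0;1 0 0 -0.4 0;1 0 0 -0.4 0")

```text
clock: 27.5
tool_pos: [0.4846, 0.328, 0.0693]
orientation: [0.001, -0.095, 0.995, 0.001]
wrist_force: [0.8, -0.4, -1.5]
opening: 0.0449
gripper_force: 41.5
```

```bash
python3 - <<'E'
from h import *
s=env.get_state();print(s['tool_pos'],s['orientation'])
im=env.grab_frame('top');im2=env.grab_frame('scene')
a=cv2.resize(im[195:285,120:230,::-1],(550,450),interpolation=cv2.INTER_CUBIC)
cv2.imwrite('pics/t6.png',a)
for n,i in(('top',im),('scene',im2)):
    c=env.camera_info(n)
    for b in blobs(mask(i,'yellow'))[:4]:print(n,cv2.boundingRect(b),circ(ray(cv2.convexHull(b)[:,0],.08,c)))
E
```

```text
[0.48464331 0.32800559 0.06926058] [ 1.34956226e-03 -9.53514292e-02  9.95442572e-01  6.07705567e-04]
top (450, 62, 57, 45) (array([ 0.82153359, -0.32073207]), np.float64(0.05846774269432409))
top (157, 241, 15, 8) (array([0.46770784, 0.32748595]), np.float64(0.011588543391115905))
scene (137, 132, 48, 56) (array([ 0.84498313, -0.29861901]), np.float64(0.09207977088987716))
scene (439, 283, 21, 20) (array([0.47857087, 0.3221636 ]), np.float64(0.022299663105943644))
```

View pics/t6.png

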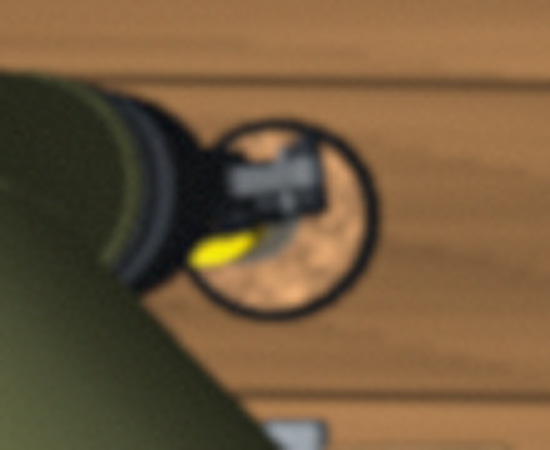

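The jar hangs upright over the coaster, partly hidden by the hand. The rim circle is centred near (280,218) in the crop. Lowering now.

Request:
step_arm(commands="1 0 0 -0.04 0;1 0 0 -0.08 0;1 0 0 -0.1 0;1 0 0 -0.108 0;1 0 0 -0.108 0;1 0 0 -0.108 0")

```text
clock: 28.2
tool_pos: [0.4828, 0.3271, 0.0366]
orientation: [-0.0, -0.096, 0.995, -0.002]
wrist_force: [-5.4, -6.1, 16.1]
opening: 0.0444
gripper_force: 43.1
```

Request:
step_arm(commands="1 0 0 0.003 0;-1 0 0 0.003 0;-1 0 0 0.003 0;-1 0 0 0.003 0;-1 0 0 0.08 0;-1 0 0 0.2 0;-1 0 0 0.35 0;-1 0 0 0.5 0;-1 0 0 0.65 0;-1 0 0 0.7 0")

```text
clock: 29.2
tool_pos: [0.4845, 0.3296, 0.25]
orientation: [0.003, -0.096, 0.995, 0.002]
wrist_force: [-0.5, 0.3, 0.1]
opening: 0.0856
gripper_force: 0.0
```

Request:
step_arm(commands="-1 0.15 -0.6 0 -0.15;-1 0.15 -0.6 0 -0.15;-1 0.15 -0.6 0 -0.15;-1 0.15 -0.6 0 -0.15;-1 0.15 -0.6 0 -0.15;-1 0.15 -0.6 0 -0.15;-1 0.15 -0.6 0 -0.15;-1 0.15 -0.6 0 -0.15")

```text
clock: 30.0
tool_pos: [0.5279, 0.1475, 0.2442]
orientation: [-0.0, 0.366, 0.93, -0.0]
wrist_force: [0.0, 0.9, -0.2]
opening: 0.0855
gripper_force: 0.0
```

```bash
python3 - <<'E'
from h import *
s=env.get_state();print(s['tool_pos'],s['orientation'],s['joint_pos'])
for n in('top','scene'):
    i=env.grab_frame(n);c=env.camera_info(n)
    for b in blobs(mask(i,'yellow'))[:4]:print(n,cv2.boundingRect(b),circ(ray(cv2.convexHull(b)[:,0],.066,c)))
    m=(i.max(2)<70).astype(np.uint8)
    if n=='top':m[:205]=0;m[270:]=0;m[:,:145]=0;m[:,205:]=0
    else:m[:280]=0;m[350:]=0;m[:,:410]=0;m[:,475:]=0
    b=cv2.convexHull(np.vstack(blobs(m)));print(n,'coaster',circ(ray(b[:,0],.008,c)))
    if n=='top':
        cv2.imwrite('pics/t7.png',i[:,:,::-1])
        for k in('red','blue','green'):
            for b in blobs(mask(i,k,110),60)[:3]:print(k,cv2.boundingRect(b),circ(ray(cv2.convexHull(b)[:,0],.013,c)))
E
```

```text
[0.52786962 0.14754513 0.24419415] [-4.57028404e-04  3.66388717e-01  9.30461730e-01 -2.63233462e-04] [ 0.40865386  0.16588368 -0.80580345  1.66395234  0.12173595  1.36473452
  0.40515475]
top (450, 62, 57, 46) (array([ 0.82841213, -0.32407706]), np.float64(0.0600196361278699))Traceback (most recent call last):
  File "<stdin>", line 9, in <module>
    return _nx.concatenate(arrs, 0, dtype=dtype, casting=casting)
           ~~~~~~~~~~~~~~~^^^^^^^^^^^^^^^^^^^^^^^^^^^^^^^^^^^^^^^
ValueError: need at least one array to concatenate
```

Request:
step_arm(commands="-1 0 -0.7 0 -0.1;-1 0 -0.7 0 -0.1;-1 0 -0.7 0 -0.1;-1 0 -0.7 0 -0.1;-1 0 -0.7 0 -0.1;-1 0 -0.7 0 -0.1;-1 0 -0.7 0 -0.1;-1 0 -0.7 0 -0.1")

```text
clock: 30.85
tool_pos: [0.5283, -0.0597, 0.2451]
orientation: [-0.0, 0.634, 0.773, 0.0]
wrist_force: [-0.2, -0.7, -0.2]
opening: 0.0853
gripper_force: 0.0
```

```bash
python3 - <<'E'
from h import *
s=env.get_state();print(s['tool_pos'],s['orientation'],s['joint_pos'])
for n in('top','scene'):
    i=env.grab_frame(n);c=env.camera_info(n)
    if n=='top':cv2.imwrite('pics/t7.png',i[:,:,::-1])
    for b in blobs(mask(i,'yellow'))[:4]:print(n,cv2.boundingRect(b),circ(ray(cv2.convexHull(b)[:,0],.066,c)))
    m=(i.max(2)<70).astype(np.uint8)
    if n=='top':m[:205]=0;m[270:]=0;m[:,:145]=0;m[:,205:]=0
    else:m[:280]=0;m[350:]=0;m[:,:410]=0;m[:,475:]=0
    b=blobs(m)
    if b:print(n,'coaster',circ(ray(cv2.convexHull(np.vstack(b))[:,0],.008,c)))
    for k in('red','blue','green'):
        for b in blobs(mask(i,k,110),60)[:4]:
            x,r=circ(ray(cv2.convexHull(b)[:,0],.013,c))
            if r<.05:print(k,cv2.boundingRect(b),x,r)
E
```

```text
[ 0.52831704 -0.05966874  0.24506078] [-1.60479220e-04  6.34065576e-01  7.73279192e-01  3.32709590e-04] [ 0.6360299   0.09759014 -0.6073915   1.70597197  0.05621274  1.35558103
  0.21606054]
top (450, 62, 57, 46) (array([ 0.82530548, -0.32521967]), np.float64(0.05919738035086562))
top (155, 227, 24, 22) (array([0.48201465, 0.32759393]), np.float64(0.02406593131616797))
top coaster (array([0.48135437, 0.32757513]), np.float64(0.04323866940366544))
red (267, 189, 25, 25) [0.56707846 0.10351079] 0.027474372597040397
red (169, 179, 43, 14) [0.59838282 0.29924619] 0.03878093161539019
red (475, 228, 8, 16) [ 0.49754224 -0.32794227] 0.015668111324736524
blue (298, 198, 25, 25) [0.54805484 0.03457233] 0.027093320092002597
blue (507, 224, 27, 20) [ 0.50171876 -0.42508979] 0.02666066757446117
green (324, 178, 25, 25) [ 0.59229005 -0.02188645] 0.027577997993778493
green (481, 174, 20, 16) [ 0.61674527 -0.36399239] 0.02016470226843904
scene (137, 132, 48, 56) (array([ 0.84152985, -0.31821302]), np.float64(0.094990074784304))
scene (436, 296, 21, 16) (array([0.48930968, 0.32947835]), np.float64(0.020262531011001606))
scene coaster (array([0.48672186, 0.33080349]), np.float64(0.041551804504043124))
red (365, 307, 39, 44) [0.60247296 0.29535322] 0.04087168023726464
red (331, 239, 26, 21) [0.56856881 0.10279805] 0.027219885547246202
red (286, 98, 16, 21) [ 0.43321815 -0.42819964] 0.04429883581926329
red (286, 125, 18, 17) [ 0.483889   -0.32000003] 0.03620587972798138
blue (586, 371, 54, 29) [0.32852161 0.56853002] 0.04366982319693085
blue (324, 216, 23, 17) [0.54985964 0.03338915] 0.025748918442174983
blue (270, 107, 16, 16) [ 0.47951134 -0.42259301] 0.03827916172433846
green (296, 208, 22, 16) [ 0.59392709 -0.02302696] 0.024440211321521313
green (243, 105, 11, 15) [ 0.55049345 -0.47292941] 0.03308362234535807
```

View pics/t7.png

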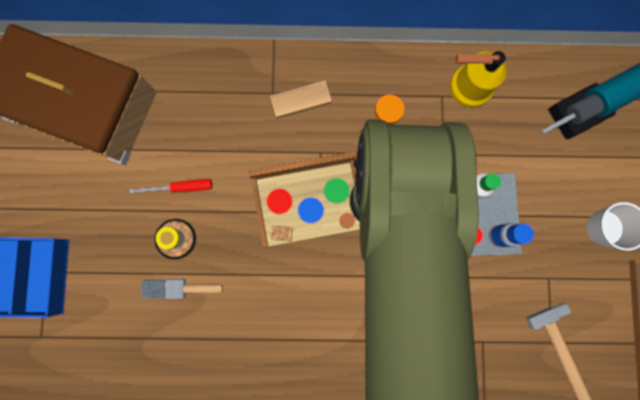

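The jar sits in the middle of the coaster at (167,238), and its lid and rim centres agree within about 2 mm in both views. Green is at (490,183) and blue at (515,233) on the board, with red partly hidden at (476,236). Now the returns, red first.

Request:
step_arm(commands="-1 -0.112 -0.735 0 0;-1 -0.112 -0.735 0 0;-1 -0.112 -0.735 0 0;-1 -0.112 -0.735 0 0;-1 -0.112 -0.735 0 0;-1 -0.112 -0.735 0 0;-1 -0.112 -0.735 -0.1 0;-1 -0.112 -0.735 -0.2 0;-1 -0.112 -0.735 -0.3 0;-1 -0.112 -0.735 -0.3 0")

```text
clock: 31.95
tool_pos: [0.4927, -0.2791, 0.151]
orientation: [-0.004, 0.635, 0.773, -0.0]
wrist_force: [-1.0, 0.0, -0.8]
opening: 0.0852
gripper_force: 0.0
```

Request:
step_arm(commands="-1 0 0 0 0;-1 0 0 -0.08 0;-1 0 0 -0.15 0;-1 0 0 -0.185 0;-1 0 0 -0.185 0;-1 0 0 -0.185 0;-1 0 0 -0.185 0")

```text
clock: 32.65
tool_pos: [0.4957, -0.2832, 0.1013]
orientation: [0.001, 0.636, 0.772, 0.0]
wrist_force: [0.8, 0.3, 0.2]
opening: 0.0858
gripper_force: 0.0
```

Adjust by +2.5 mm in y and −5 mm in z, then grip.

Request:
step_arm(commands="-1 -0.002 0.008 -0.017 0;-1 -0.002 0.008 -0.017 0;1 -0.002 0.008 -0.017 0;1 -0.002 0.008 -0.017 0;1 -0.002 0.008 -0.017 0;1 -0.002 0.008 -0.017 0;1 -0.002 0.008 -0.017 0;1 -0.002 0.008 -0.017 0;1 -0.002 0.008 -0.017 0;1 -0.002 0.008 -0.017 0")

```text
clock: 33.65
tool_pos: [0.4942, -0.2805, 0.0947]
orientation: [0.0, 0.636, 0.772, 0.0]
wrist_force: [0.8, -0.3, 1.5]
opening: 0.0353
gripper_force: 40.2
```

Request:
step_arm(commands="1 0 0 0.06 0;1 0 0 0.16 0;1 0 0 0.28 0;1 0 0 0.4 0;1 0 0 0.5 0;1 0 0.04 0.5 0;1 0 0.14 0.5 0;1 0 0.26 0.5 0;1 0 0.38 0.5 0;1 0 0.5 0.5 0")

```text
clock: 34.65
tool_pos: [0.4924, -0.128, 0.242]
orientation: [-0.002, 0.636, 0.772, -0.001]
wrist_force: [-0.1, -0.6, -3.6]
opening: 0.0348
gripper_force: 40.7
```

Request:
step_arm(commands="1 0.04 0.12 0 0;1 0.08 0.24 0 0;1 0.12 0.36 0 0;1 0.16 0.48 0 0;1 0.2 0.6 0 0;1 0.23 0.7 0 0;1 0.247 0.76 0 0;1 0.247 0.781 0 0;1 0.247 0.781 0 0;1 0.247 0.781 0 0")

```text
clock: 35.65
tool_pos: [0.5674, 0.1023, 0.2435]
orientation: [-0.0, 0.637, 0.771, -0.001]
wrist_force: [-0.3, -0.8, -2.4]
opening: 0.0351
gripper_force: 40.8
```

Request:
step_arm(commands="1 0 0 -0.06 0;1 0 0 -0.18 0;1 0 0 -0.3 0;1 0 0 -0.38 0;1 0 0 -0.44 0;1 0 0 -0.44 0;1 0 0 -0.44 0;1 0 0 -0.44 0")

```text
clock: 36.45
tool_pos: [0.5691, 0.1034, 0.1139]
orientation: [0.001, 0.636, 0.771, 0.001]
wrist_force: [0.8, 0.2, -3.1]
opening: 0.0352
gripper_force: 40.7
```

Request:
step_arm(commands="1 0 0 -0.025 0;1 0 0 -0.045 0;1 0 0 -0.058 0;1 0 0 -0.06 0;1 0 0 -0.06 0;1 0 0 -0.06 0")

```text
clock: 37.05
tool_pos: [0.5681, 0.1038, 0.0956]
orientation: [0.0, 0.636, 0.772, -0.0]
wrist_force: [-3.2, -0.9, 6.0]
opening: 0.0356
gripper_force: 41.8
```

Request:
step_arm(commands="-1 0 0 0 0;-1 0 0 0 0;-1 0 0 0 0;-1 0 0 0.1 0;-1 0 0 0.25 0;-1 0 0 0.4 0;-1 0 0 0.517 0;-1 0 -0.16 0.517 0;-1 0 -0.33 0.517 0;-1 0 -0.5 0.517 0")

```text
clock: 38.05
tool_pos: [0.5681, -0.0454, 0.2501]
orientation: [0.001, 0.635, 0.772, 0.0]
wrist_force: [0.8, 0.1, -0.4]
opening: 0.0854
gripper_force: 0.0
```

Request:
step_arm(commands="-1 -0.228 -0.95 0 0;-1 -0.228 -0.95 0 0;-1 -0.228 -0.95 0 0;-1 -0.228 -0.95 0 0;-1 -0.228 -0.95 0 0;-1 -0.228 -0.95 0 0;-1 -0.228 -0.95 0 0;-1 -0.228 -0.95 0 0;-1 -0.228 -0.95 0 0")

```text
clock: 38.95
tool_pos: [0.5005, -0.3273, 0.2495]
orientation: [-0.0, 0.635, 0.772, 0.001]
wrist_force: [-0.1, -0.6, -0.1]
opening: 0.0853
gripper_force: 0.0
```

Request:
step_arm(commands="-1 0 -0.16 0 0;-1 0 -0.16 -0.1 0;-1 0 -0.16 -0.25 0;-1 0 -0.16 -0.38 0;-1 0 -0.16 -0.45 0;-1 0 -0.16 -0.45 0;-1 0 -0.16 -0.45 0")

```text
clock: 39.65
tool_pos: [0.5009, -0.3758, 0.1154]
orientation: [0.0, 0.635, 0.772, 0.0]
wrist_force: [0.7, -0.6, 0.2]
opening: 0.0854
gripper_force: 0.0
```

Request:
step_arm(commands="-1 -0.003 -0.01 -0.05 0;-1 -0.003 -0.01 -0.066 0;1 -0.003 -0.01 -0.066 0;1 -0.003 -0.01 -0.066 0;1 -0.003 -0.01 -0.066 0;1 -0.003 -0.01 -0.066 0;1 -0.003 -0.01 -0.066 0;1 -0.003 -0.01 -0.066 0;1 -0.003 -0.01 -0.066 0;1 -0.003 -0.01 -0.066 0")

```text
clock: 40.65
tool_pos: [0.4992, -0.3804, 0.0955]
orientation: [0.001, 0.636, 0.772, 0.0]
wrist_force: [-0.5, -0.4, 5.5]
opening: 0.039
gripper_force: 40.9
```

Request:
step_arm(commands="1 0 0 0.06 0;1 0 0 0.16 0;1 0 0 0.28 0;1 0 0 0.4 0;1 0 0 0.5 0;1 0 0.04 0.5 0;1 0 0.14 0.5 0;1 0 0.26 0.5 0;1 0 0.38 0.5 0;1 0 0.5 0.5 0")

```text
clock: 41.65
tool_pos: [0.4972, -0.2274, 0.2419]
orientation: [-0.002, 0.636, 0.772, -0.0]
wrist_force: [-0.4, 0.1, -2.1]
opening: 0.0391
gripper_force: 40.9
```

Request:
step_arm(commands="1 0.03 0.12 0 0;1 0.06 0.24 0 0;1 0.09 0.36 0 0;1 0.12 0.48 0 0;1 0.14 0.6 0 0;1 0.16 0.72 0 0;1 0.169 0.81 0 0;1 0.169 0.86 0 0;1 0.169 0.872 0 0;1 0.169 0.872 0 0")

```text
clock: 42.65
tool_pos: [0.5488, 0.0308, 0.2437]
orientation: [-0.0, 0.636, 0.772, -0.001]
wrist_force: [-0.0, 0.1, -3.5]
opening: 0.0393
gripper_force: 41.0
```

Request:
step_arm(commands="1 0 0 -0.06 0;1 0 0 -0.18 0;1 0 0 -0.3 0;1 0 0 -0.38 0;1 0 0 -0.44 0;1 0 0 -0.44 0;1 0 0 -0.44 0;1 0 0 -0.44 0")

```text
clock: 43.45
tool_pos: [0.5505, 0.0307, 0.1141]
orientation: [0.001, 0.637, 0.771, 0.001]
wrist_force: [0.1, -0.1, -2.5]
opening: 0.0391
gripper_force: 41.0
```

Request:
step_arm(commands="1 0 0 -0.025 0;1 0 0 -0.045 0;1 0 0 -0.056 0;1 0 0 -0.058 0;1 0 0 -0.058 0;1 0 0 -0.058 0")

```text
clock: 44.05
tool_pos: [0.5493, 0.0314, 0.0965]
orientation: [0.0, 0.636, 0.772, -0.001]
wrist_force: [-3.1, -0.8, 6.4]
opening: 0.0388
gripper_force: 42.2
```

Request:
step_arm(commands="-1 0 0 0 0;-1 0 0 0 0;-1 0 0 0 0;-1 0 0 0.1 0;-1 0 0 0.25 0;-1 0 0 0.4 0;-1 0 0 0.517 0;-1 0.05 -0.16 0.517 0;-1 0.1 -0.33 0.517 0;-1 0.167 -0.5 0.517 0")

```text
clock: 45.05
tool_pos: [0.597, -0.1126, 0.2512]
orientation: [0.001, 0.636, 0.772, -0.0]
wrist_force: [1.1, -0.1, -0.1]
opening: 0.0855
gripper_force: 0.0
```

Request:
step_arm(commands="-1 0 -0.673 0 0;-1 0 -0.673 0 0;-1 0 -0.673 0 0;-1 0 -0.673 0 0;-1 0 -0.673 0 0;-1 0 -0.673 -0.1 0;-1 0 -0.673 -0.25 0;-1 0 -0.673 -0.38 0;-1 0 -0.673 -0.45 0;-1 0 -0.673 -0.45 0")

```text
clock: 46.05
tool_pos: [0.5939, -0.3114, 0.1109]
orientation: [-0.004, 0.636, 0.772, -0.001]
wrist_force: [0.6, -0.3, 0.2]
opening: 0.0855
gripper_force: 0.0
```

Request:
step_arm(commands="-1 0 0 0 0;-1 0 0 0 0;-1 0 0 -0.04 0;-1 0 0 -0.066 0;-1 0 0 -0.066 0")

```text
clock: 46.55
tool_pos: [0.5955, -0.3124, 0.094]
orientation: [-0.001, 0.636, 0.772, -0.0]
wrist_force: [-0.7, 0.1, -0.3]
opening: 0.0858
gripper_force: 0.0
```

Request:
step_arm(commands="-1 0.012 -0.026 0.005 0;-1 0.012 -0.026 0.005 0;-1 0.012 -0.026 0.005 0;-1 0.012 -0.026 0.005 0")

```text
clock: 46.95
tool_pos: [0.6004, -0.3205, 0.0974]
orientation: [0.0, 0.636, 0.772, 0.0]
wrist_force: [-0.3, 0.1, 0.0]
opening: 0.0851
gripper_force: 0.0
```

Request:
step_arm(commands="1 0 0 -0.006 0;1 0 0 -0.006 0;1 0 0 -0.006 0;1 0 0 -0.006 0;1 0 0 -0.006 0;1 0 0 -0.006 0;1 0 0 -0.006 0;1 0 0 -0.006 0")

```text
clock: 47.75
tool_pos: [0.6002, -0.3205, 0.0955]
orientation: [0.0, 0.636, 0.772, 0.0]
wrist_force: [-0.6, 0.9, 0.9]
opening: 0.031
gripper_force: 39.9
```

Request:
step_arm(commands="1 0 0 0.06 0;1 0 0 0.16 0;1 0 0 0.28 0;1 0 0 0.4 0;1 0 0 0.5 0;1 0 0.04 0.5 0;1 0 0.14 0.5 0;1 0 0.26 0.5 0;1 0 0.38 0.5 0;1 0 0.5 0.5 0")

```text
clock: 48.75
tool_pos: [0.599, -0.1682, 0.2432]
orientation: [-0.001, 0.636, 0.772, -0.0]
wrist_force: [-0.2, -0.7, -1.6]
opening: 0.0309
gripper_force: 40.0
```

Request:
step_arm(commands="1 -0.01 0.12 0 0;1 -0.02 0.24 0 0;1 -0.02 0.35 0 0;1 -0.02 0.44 0 0;1 -0.02 0.49 0 0;1 -0.02 0.497 0 0;1 -0.02 0.497 0 0;1 -0.02 0.497 -0.08 0;1 -0.02 0.497 -0.2 0;1 -0.02 0.497 -0.32 0")

```text
clock: 49.75
tool_pos: [0.5946, -0.0246, 0.1483]
orientation: [0.001, 0.638, 0.77, -0.0]
wrist_force: [1.0, 0.4, -2.5]
opening: 0.031
gripper_force: 40.1
```

Request:
step_arm(commands="1 0 0 -0.08 0;1 0 0 -0.12 0;1 0 0 -0.12 0;1 0 0 -0.12 0;1 0 0 -0.12 0")

```text
clock: 50.25
tool_pos: [0.5955, -0.0217, 0.1152]
orientation: [0.001, 0.636, 0.772, 0.001]
wrist_force: [0.2, 0.3, -1.8]
opening: 0.0309
gripper_force: 40.0
```

Target z is .0965, so −.0187 m, with −1 mm in x.

Request:
step_arm(commands="1 -0.003 0 -0.025 0;1 -0.003 0 -0.045 0;1 -0.003 0 -0.06 0;1 -0.003 0 -0.062 0;1 -0.003 0 -0.062 0;1 -0.003 0 -0.062 0")

```text
clock: 50.85
tool_pos: [0.5933, -0.0215, 0.0964]
orientation: [0.0, 0.636, 0.772, -0.0]
wrist_force: [-2.9, -0.9, 8.9]
opening: 0.0307
gripper_force: 41.4
```

Request:
step_arm(commands="-1 0 0 0 0;-1 0 0 0 0;-1 0 0 0 0;-1 0 0 0.1 0;-1 0 0 0.25 0;-1 0 0 0.4 0;-1 0 0 0.517 0;-1 0 -0.16 0.517 0;-1 0 -0.33 0.517 0;-1 0 -0.5 0.517 0")

```text
clock: 51.85
tool_pos: [0.5934, -0.1708, 0.2503]
orientation: [0.001, 0.635, 0.772, 0.0]
wrist_force: [0.0, -0.2, -0.1]
opening: 0.085
gripper_force: 0.0
```

Request:
step_arm(commands="-1 -0.2 -0.5 0 0;-1 -0.2 -0.5 0 0;-1 -0.2 -0.5 0 0;-1 -0.2 -0.5 0 0;-1 -0.2 -0.5 0 0;-1 -0.2 -0.5 0 0;-1 -0.2 -0.5 0 0")

```text
clock: 52.55
tool_pos: [0.5347, -0.3165, 0.25]
orientation: [-0.0, 0.634, 0.773, 0.001]
wrist_force: [-0.4, 0.3, 0.5]
opening: 0.0854
gripper_force: 0.0
```

```bash
python3 - <<'E'
from h import *
i=env.grab_frame('top');a=i[145:255,240:375,::-1];b=env.grab_frame('scene')[165:275,265:400,::-1]
cv2.imwrite('pics/e.png',cv2.resize(np.vstack([a,b]),None,fx=2.7*1,fy=2.7,interpolation=cv2.INTER_CUBIC))
c=env.camera_info('top');hsv=cv2.cvtColor(i,cv2.COLOR_RGB2HSV)
for k,x,y in(('red',.5665,.1033),('blue',.548,.0343),('green',.592,-.022)):
    u,v=proj((x,y,.133),c)[0].astype(int)
    e=np.median(hsv[v-1:v+2,u-1:u+2].reshape(-1,3),0)
    m=(np.abs(hsv.astype(int)-e)<[6,40,22]).all(2).astype(np.uint8);n=np.zeros_like(m);n[140:260,240:370]=m[140:260,240:370]
    print(k,circ(ray(cv2.convexHull(blobs(n)[0])[:,0],.133,c)))
E
```

```text
red (array([0.56688782, 0.1035142 ]), np.float64(0.01606578786101549))
blue (array([0.54713814, 0.03400016]), np.float64(0.01744715703777854))
green (array([ 0.59175961, -0.02275286]), np.float64(0.013388211792694192))
```

View pics/e.png

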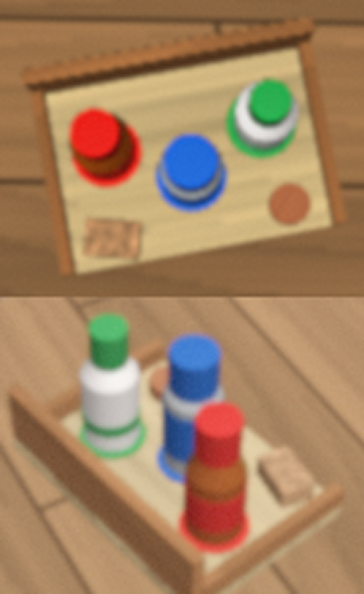

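All three stand upright on their own pads, with cap centres within about 2 mm of the pad centres as the top camera sees them: red cap at (95,134), blue at (190,160), green at (270,100) in the upper half. Handing in.

```bash
python3 -c "
from workcell import env
print(env.job_done())"
```

```text
the job is handed in; nothing more can be done
None
```

I handed the job in at about 53 s of the allowed 138 s. The three bottles stand upright on their own pads, within about 2 mm of the pad centres in the top camera view. The tack jar stands released on the coaster, within about 3 mm of its centre. The judge's verdict was not returned.

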